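# Slide the plate crate into its bay and drop the keeper bar

### The arm

A 6-joint arm with a two-finger parallel gripper is mounted at the origin on the work surface; the furniture and walls round the work are solid. World frame = base frame: x ahead of the robot, y to its left, z up, the work surface at z = 0. Lengths are in m, angles in rad, forces in N, time in s.
With the tool pointing down it reaches from about 0.375 to 0.925 m from the base axis. Payload 5.7 kg.
Tool frame: the origin (TCP) lies on the mounting face of the last link; the fingertips stand r.tip_reach ahead of it and the grasp point (between the pads) lies 155 mm ahead of it (r.tip_reach is the distance from the TCP to the fingertips, in m); z points along the fingers, y is the line along which they close (so a half turn about z gives the same grasp; the last joint's range is limited). The gripper opens to 85 mm and grips with 20 to 120 N. Pads are 22 mm wide; open, the fingers measure 114 mm over their backs; the gripper's body (76 mm by 85 mm) begins 54 mm behind the grasp point. The pads swing forward as they close: fully open they stand 13 mm farther back than shut.
Start: joints at [1.221, 0.359, 1.51, -0, 1.272, -0.115], TCP at [0.14, 0.584, 0.405] pointing down, gripper open.
Joint ranges: [-2.97, 2.97], [-1.01, 2.36], [0.21, 2.38], [-0.96, 4.11], [0.2, 2.71], [-2.98, 2.98]. Speed limits (rad/s): [2.39, 2.39, 3.14, 3.14, 3.14, 3.14].

### API

Orientations are given as a unit quaternion [w, x, y, z].
In Python, from station import r, eyes, workorder, observe gives the robot as it stands (r), with the cameras (eyes), the job (workorder) and the readings as plain functions.
- The arm moves only by the shell command python3 jog.py 'ROWS' [FORCE]. ROWS is a JSON list of rows, 1 to 10 of them, each of 7 numbers: the finger opening in m, then dx, dy, dz in m, then a rotation vector rx, ry, rz in rad; each row shifts and turns the commanded pose from where the row before left it, along the tool's axes as they then stand; what a row does not reach is not made up. A row lasts 1/12 s, in which the tool goes at most 0.0417 m and 0.125 rad, less where a joint would pass 70% of its speed; a pose out of reach is approached as far as the arm can. The fingers move at their own pace and stop on an object; FORCE is the grip in N (left out, the last holds). Time passes only in rows, so rows that do not move let the fingers close. It prints the time, the measured TCP pose, the force, the opening and the grip force at its end.
- observe(): the state, without advancing time (a new reading comes with each control period).
- eyes.snapshot(name): name is "scene" or "top" or "wrist"; returns a dict with "pixels" (400x640x3 uint8, blue, green, red), "fov_y" (degrees; the focal length in pixels is half the picture's height over the tangent of half this angle, whatever the lens; pixels are square), "cx", "cy" (the principal point, pixels), "R" (3x3) and "t" (3): a world point X has camera coordinates R X + t. Camera axes: x right, y down, z forward; pixel columns grow to the right and rows downward; lengths in m; the calibration is good to about 2 mm. A picture is of the moment at which its call begins. There is no depth.
- workorder.sign_off(): hands the job in; it is judged then, once.
The state is a dict: "clock": time; "qpos": joint angles; "dq": joint speeds; "tau": joint torques, N m; "tcp_pos": TCP position; "orientation": TCP orientation; "wrist_force": force on the tool from outside, world axes, zero at the start; "moment": the same for the moment, N m; "opening": finger opening in m; "finger_force": force on a finger pad.
Only numpy, scipy, OpenCV 4.12 (cv2) and the standard library are available. Lean on these libraries where they do the work, as an engineer would, in place of code of your own. Each camera call takes 0.05 s, during which the arm holds its last target. There are 200 camera calls.

### The job

Slide the tall, narrow crate of plates into the low steel bay until it is fully home against the back stop, then push the raised keeper bar over so that it drops into its fork behind the crate. The crate is heavy and topples if pushed high: push it low, near its base, keep it upright and never lift it. Leave the tin and the two jars alone.

Things in the scene. Friction and masses are not known exactly. Their poses are not given: they have to be found in the camera images.
- crate: Open slatted crate of pale wood, four round plates on edge inside; 72 mm deep (its x), 176 wide (its y), 185 high; 1.2 to 1.9 kg. Origin: centre of the underside; z up, +x = the way it goes into the bay. Sliding takes 5 to 15 N; pushed more than about 50 mm above the table it may tip over its far lower edge.
- crate_face (a point): Middle of the crate's lowest board on the face to push, 36 mm behind the crate's origin (its -x) and 35 mm above the table. The board is flat, 176 mm wide, from 8 to 62 mm above the table. The slats above are flush with it, so a tool held upright may touch it high up with the gripper's housing, so tilt it with the fingertips leading.
- bay: Fixed dark steel bay on the table, no floor: two cheeks 45 mm high, 184 mm apart inside, and a back stop with two rubber buffers. Origin: on the table where the centre of the crate's underside is when home; x points into the bay (home crate = same pose as the bay), z up. Buffer faces at x = +36 mm. Bolted feet reach 125 mm to either side and 73 mm behind.
- bay_mouth (a point): Middle of the bay's mouth at table height, 100 mm before the bay's origin (x = -100 mm). Here the flared lead-ins are 220 mm apart; they narrow to the straight cheeks (184 mm apart, 4 mm room each side of the crate) at x = -63 mm.
- bar (a joint): Keeper bar, flat steel 22 x 8 mm, 262 mm from pivot to free end, 0.22 kg, swinging in the bay's plane x = -46 mm. 0 = raised, leaning 0.25 rad out to the bay's +y; 0.25 = upright; beyond, it falls by itself to the bay's -y; 1.82 = level in its fork. It passes 6 mm behind a crate that is home; a crate not home holds it up, and a lowered bar blocks the way in.
- bar_hinge (a point): The bar's pivot, at x = -46, y = +113 mm in the bay's frame, 66 mm above the table. The fork that catches the bar stands across the mouth at y = -113 mm, 88 mm high.
- bar_grip (a point): Middle of the black rubber grip on the bar's free end (13 x 27 mm, 44 mm long along the bar), 240 mm from the pivot: about 300 mm above the table while the bar is raised.
- tin: Small speckled glaze tin, 62 mm across and 62 mm high; origin: centre of the underside.
- jar: White glaze jar with a dark blue lid, 56 mm across and 70 mm high; origin: centre of the underside.
- jar2: Small brown glaze jar with a black lid, 48 mm across and 60 mm high; origin: centre of the underside.

How it is judged:
On the way, in this order (a step that is already met when the one before it is completed fails the run):
1. the crate stands fully home in the bay while the keeper bar is still raised (x of crate in the frame of bay above -0.006 m and angle between the x axis of crate and the x axis of bay, either way round below 0.06 rad and angle between crate's own z axis and vertical below 0.04 rad and value of joint bar below 0.25 rad), for 0.2 s.
2. the keeper bar lies in its fork behind the crate (value of joint bar above 1.77 rad), for 0.2 s.
At the end, for the whole second after the job is handed in: The crate stands upright and still on the table in the bay, its underside centre within 8 mm of the home point along and across the bay and its heading within 0.06 rad; the keeper bar lies level in its fork (joint above 1.77 rad) (x of crate in the frame of bay between -0.008 and 0.005 m and y of crate in the frame of bay between -0.008 and 0.008 m and angle between the x axis of crate and the x axis of bay, either way round below 0.06 rad and angle between crate's own z axis and vertical below 0.04 rad and height (world z) of crate below 0.006 m and linear speed of crate below 0.01 m/s and value of joint bar above 1.77 rad); the robot touches nothing.
It fails at once if the crate tips by more than 0.12 rad (angle between crate's own z axis and vertical above 0.12 rad).
It fails at once if the crate is lifted off the table (height (world z) of crate above 0.012 m).
It fails at once if the tin or one of the two jars is moved by more than 20 mm (distance of any of tin, jar, jar2 from where it was at the start of the episode above 0.02 m).
It also fails if it takes over 64 s, if anything falls off the work surface, if the arm or the gripper's body presses on something with over 40 N, if the wrist force passes 120 N, or if a joint passes its speed limit or range.

## Working session

There is one attempt and no reset: what is moved stays moved. The work goes in short steps, Python scripts to look and compute and a shell command to move; the robot and the scene stay as the last step left them, time stands still between calls to the robot, and variables do not carry over. Pictures are saved under pics/ and viewed, at most 10 in all, crops included, and the job is handed in when it is done.

```bash
ls; mkdir -p pics; python3 - <<'E'
from station import r, eyes, workorder, observe
import cv2,json,numpy as np
o=observe();print({k:np.round(v,3).tolist() for k,v in o.items()},r.tip_reach)
cal={}
for n in("scene","top","wrist"):
    s=eyes.snapshot(n);cv2.imwrite(f"pics/{n}0.png",s["pixels"])
    cal[n]={k:np.array(s[k]).tolist() for k in("fov_y","cx","cy","R","t")}
    R=np.array(s["R"]);print(n,s["fov_y"],s["cx"],s["cy"],np.round(-R.T@np.array(s["t"]),3),np.round(R,2).tolist())
json.dump(cal,open("cal.json","w"))
E
```

```text
jog.py
pics
station.py
{'clock': 0.0, 'qpos': [1.221, 0.36, 1.511, -0.0, 1.273, -0.115], 'dq': [-0.001, -0.001, -0.001, -0.001, 0.001, 0.002], 'tau': [-0.0, -52.761, -27.862, -0.0, 0.013, 0.0], 'tcp_pos': [0.139, 0.583, 0.404], 'orientation': [-0.0, 0.117, 0.993, -0.001], 'wrist_force': [-0.308, -0.311, 0.658], 'moment': [0.02, -0.024, -0.044], 'finger_force': 0.0, 'opening': 0.085} 0.1734
scene 46.8898454461374 327.02284988837596 198.53726604382229 [-0.226 -0.393  0.853] [[0.52, -0.85, -0.01], [-0.51, -0.3, -0.81], [0.68, 0.43, -0.59]]
top 56.96738982010414 319.63770252020834 192.76000378281427 [0.369 0.109 1.28 ] [[-0.02, -1.0, 0.02], [-0.99, 0.01, -0.17], [0.17, -0.02, -0.99]]
wrist 70.66071720508596 318.4141850975 200.7011422884792 [0.07  0.599 0.372] [[0.23, 0.97, -0.0], [0.93, -0.22, 0.28], [0.27, -0.07, -0.96]]
```

View pics/scene0.png

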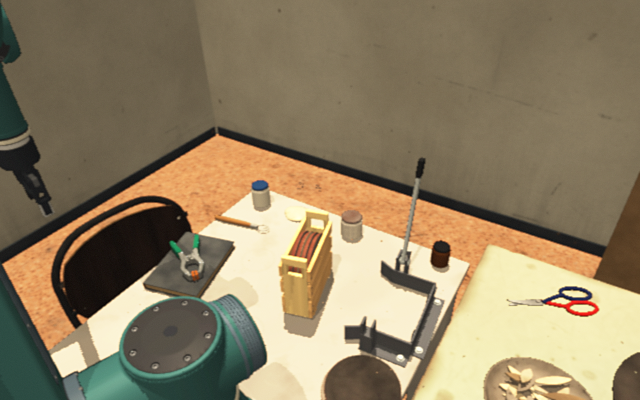

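View pics/top0.png

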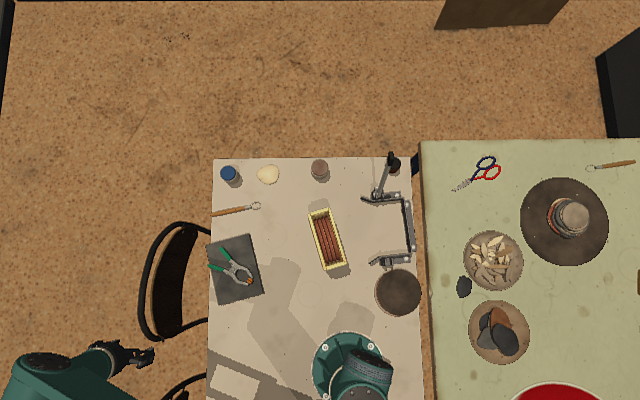

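The scene view shows the crate at about (307,265), the bay at about (400,310) and the raised bar from (403,262) to (420,168). In the top view the crate is at (326,238), the bay at (390,228) and opens to the left (+y), the tin at (320,168), and the jars at (230,175) and (394,163). I'll enlarge both for measuring.

```bash
python3 - <<'E'
import cv2
a=cv2.imread("pics/top0.png")[145:285,295:430];cv2.imwrite("pics/topc.png",cv2.resize(a,None,fx=4.25,fy=4.25,interpolation=cv2.INTER_CUBIC))
a=cv2.imread("pics/scene0.png")[150:375,270:470];cv2.imwrite("pics/scenec.png",cv2.resize(a,None,fx=2.66,fy=2.66,interpolation=cv2.INTER_CUBIC))
E
```

```text
(no output)
```

View pics/topc.png

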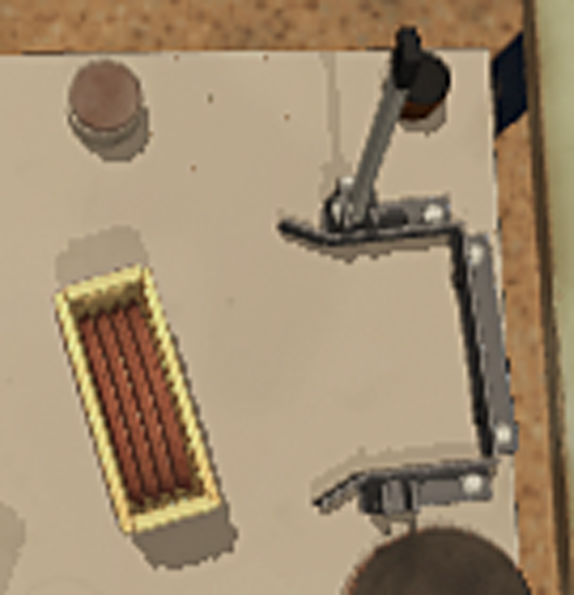

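View pics/scenec.png

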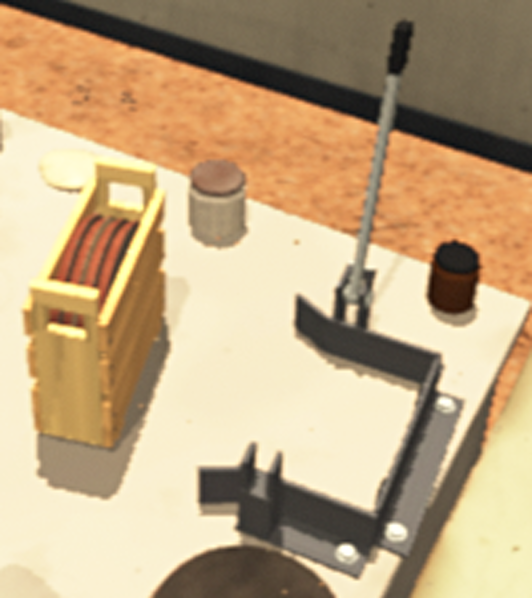

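```bash
cat > h.py <<'E'
import json,numpy as np
from scipy.optimize import least_squares
cal=json.load(open("cal.json"))
def proj(n,X,c=None):
    c=c or cal[n];X=np.atleast_2d(X);f=200/np.tan(np.radians(c["fov_y"]/2))
    p=X@np.array(c["R"]).T+np.array(c["t"]);return p[:,:2]/p[:,2:]*f+[c["cx"],c["cy"]]
def place(q,P):
    x,y,a=q;P=np.atleast_2d(np.array(P,float));c,s=np.cos(a),np.sin(a)
    return P@np.array([[c,s,0],[-s,c,0],[0,0,1]])+[x,y,0]
def fit(obs,q0):  # obs: list (view,localpoint,pixel)
    g=lambda q:np.concatenate([(proj(v,place(q,P))[0]-p) for v,P,p in obs])
    s=least_squares(g,q0,loss="soft_l1",f_scale=1.5);return s.x,g(s.x).reshape(-1,2)
def tri(p1,p2,n1="top",n2="scene"):
    return least_squares(lambda X:np.concatenate([proj(n1,X)[0]-p1,proj(n2,X)[0]-p2]),[.5,0,.1]).x
T=lambda u,v:(295+u/4.25,145+v/4.25)
S=lambda u,v:(270+u/2.66,150+v/2.66)
E
python3 - <<'E'
from h import *
np.set_printoptions(precision=3,suppress=True)
for nm,a,b in [("leadL",T(282,222),S(298,297)),("leadR",T(318,503),S(200,468)),("bar end",T(407,30),S(404,22)),
 ("backL",T(460,235),S(438,357)),("backR",T(490,460),S(378,518)),("crate nr",T(218,505),S(97,300)),("crate nl",T(125,530),S(32,288)),("crate fl",T(58,292),S(98,165)),("crate fr",T(145,266),S(157,178))]:
    print(nm,tri(a,b))
m=lambda x,y,z:[x/1e3,y/1e3,z/1e3]
e=262
obs=[("top",m(-100,110,45),T(282,222)),("scene",m(-100,110,45),S(298,297)),("top",m(-100,-110,45),T(318,503)),("scene",m(-100,-110,45),S(200,468)),
("scene",m(-46,113+e*np.sin(.25),66+e*np.cos(.25)),S(404,22)),("top",m(-46,113+e*np.sin(.25),66+e*np.cos(.25)),T(407,30)),
("scene",m(-46,-113,88),S(265,450)),("scene",m(-46,113,66),S(355,288)),("scene",m(-63,-92,45),S(285,485))]
q,res=fit(obs,[.5,-.05,-1.6]);print("bay",q,res.round(1).tolist())
c=[("top",m(-36,88,185),T(58,292)),("top",m(36,88,185),T(145,266)),("top",m(36,-88,185),T(218,505)),("top",m(-36,-88,185),T(125,530)),
("scene",m(-36,-88,185),S(32,288)),("scene",m(36,-88,185),S(97,300)),("scene",m(36,88,185),S(160,185)),("scene",m(-36,88,185),S(98,165)),("scene",m(-36,-88,0),S(38,434)),("scene",m(36,-88,0),S(110,444))]
k,res=fit(c,[.5,.1,-1.4]);print("crate",k,res.round(1).tolist())
R=np.array([[np.cos(q[2]),np.sin(q[2])],[-np.sin(q[2]),np.cos(q[2])]]);print("crate in bay",R@(k[:2]-q[:2]),k[2]-q[2])
print("face",place(k,[-.036,0,.035]),"home face",place(q,[-.036,0,.035]),"grip",place(q,m(-46,113+240*np.sin(.25),66+240*np.cos(.25))),"hinge",place(q,m(-46,113,66)))
E
```

```text
leadL [ 0.563 -0.061  0.035]
leadR [ 0.34  -0.081  0.037]
bar end [ 0.641 -0.106  0.312]
backL [ 0.55  -0.204  0.042]
backR [ 0.373 -0.223  0.032]
crate nr [0.341 0.012 0.179]
crate nl [0.329 0.071 0.172]
crate fl [0.495 0.117 0.168]
crate fr [0.51  0.059 0.167]
bay [ 0.46  -0.173 -1.463] [[1.2, 0.2], [-0.9, -1.9], [2.3, -0.5], [1.2, -1.5], [-0.2, -1.0], [1.4, 2.7], [0.5, 1.7], [-0.6, 0.9], [-11.8, -8.2]]
crate [ 0.416  0.064 -1.307] [[-0.3, -0.3], [2.4, -0.8], [2.2, 0.4], [0.4, 1.6], [-5.9, -2.6], [2.2, -0.7], [1.8, -7.8], [-3.8, -5.2], [-2.1, 0.5], [0.1, 3.5]]
crate in bay [-0.24  -0.018] 0.15549722225382956
face [[0.406 0.099 0.035]] home face [[ 0.456 -0.137  0.035]] grip [[ 0.626 -0.109  0.299]] hinge [[ 0.567 -0.115  0.066]]
```

```bash
python3 jog.py '[[0.085,0,0,-0.01,0,0,0.107],[0.085,0,0,-0.01,0,0,0.107],[0.085,0,0,-0.01,0,0,0.107],[0.085,0,0,-0.01,0,0,0.107],[0.085,0,0,-0.01,0,0,0.107],[0.085,0,0,-0.01,0,0,0.107],[0.085,0,0,-0.01,0,0,0.107],[0.085,0,0,-0.01,0,0,0.107],[0.085,0,0,-0.01,0,0,0.107],[0.085,0,0,-0.01,0,0,0.107]]'
python3 jog.py '[[0.085,-0.037,0.009,-0.003,0,0,0],[0.085,-0.037,0.009,-0.003,0,0,0],[0.085,-0.037,0.009,-0.003,0,0,0],[0.085,-0.037,0.009,-0.003,0,0,0],[0.085,-0.037,0.009,-0.003,0,0,0],[0.085,-0.037,0.009,-0.003,0,0,0],[0.085,-0.037,0.009,-0.003,0,0,0],[0.085,-0.037,0.009,-0.003,0,0,0]]'
```

```text
clock: 0.98
tcp_pos: [0.1396, 0.5834, 0.5048]
orientation: [0.0, 0.609, 0.793, -0.0]
wrist_force: [0.1, 0.9, -1.1]
opening: 0.0849
finger_force: 0.0
clock: 1.65
tcp_pos: [0.287, 0.3151, 0.5287]
orientation: [0.0, 0.607, 0.795, -0.0]
wrist_force: [0.9, -0.1, -0.3]
opening: 0.0849
finger_force: 0.0
```

```bash
python3 jog.py '[[0.085,-0.037,0.009,-0.003,0,0,0],[0.085,-0.037,0.009,-0.003,0,0,0],[0.085,-0.037,0.009,-0.003,0,0,0],[0.085,-0.037,0.009,-0.003,0,0,0],[0.085,-0.037,0.009,-0.003,0,0,0],[0.085,-0.037,0.009,-0.003,0,0,0],[0.085,0,0,0,0,0,0]]'
python3 - <<'E'
from station import r, eyes, workorder, observe
import cv2,json,numpy as np
s=eyes.snapshot("wrist");cv2.imwrite("pics/w1.png",cv2.resize(s["pixels"],None,fx=1.25,fy=1.25,interpolation=cv2.INTER_CUBIC))
cal=json.load(open("cal.json"));cal["w1"]={k:np.array(s[k]).tolist() for k in("fov_y","cx","cy","R","t")};json.dump(cal,open("cal.json","w"))
E
```

```text
clock: 2.23
tcp_pos: [0.4001, 0.112, 0.5472]
orientation: [0.002, 0.61, 0.793, -0.001]
wrist_force: [0.3, 0.0, 0.8]
opening: 0.0848
finger_force: 0.0
```

View pics/w1.png

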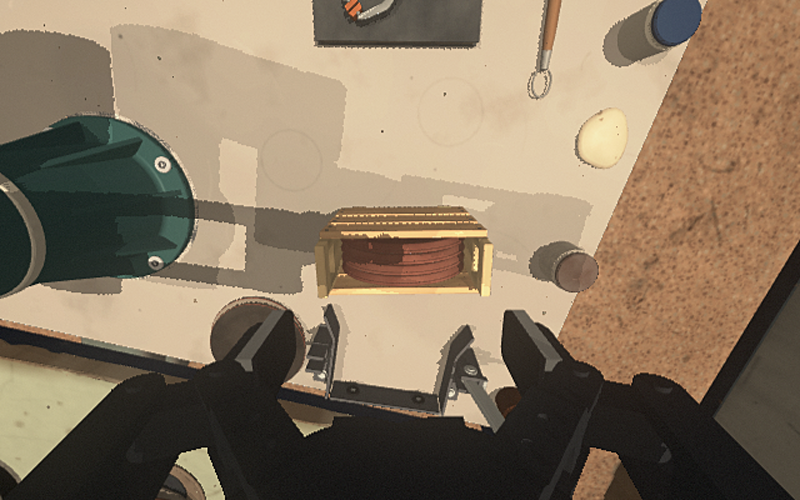

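The wrist view shows the crate's push face with top corners near (320,243) and (491,243), bay-side rim corners at (318,297) and (490,297), and the bay's right lead-in at (470,326) with its kink at (443,358). The left lead-in is unclear, so I'll zoom in.

```bash
python3 - <<'E'
import cv2
a=cv2.imread("pics/w1.png")[195:420,290:520];cv2.imwrite("pics/w1c.png",cv2.resize(a,None,fx=2.6,fy=2.6,interpolation=cv2.INTER_CUBIC))
E
```

```text
(no output)
```

View pics/w1c.png

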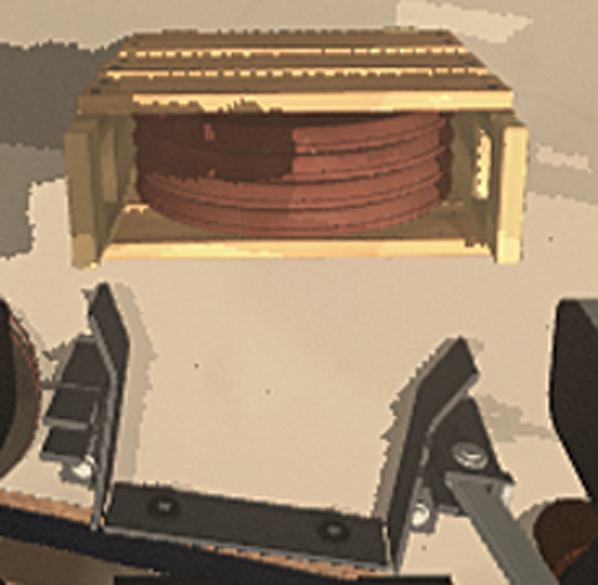

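```bash
cat >> h.py <<'E'
W=lambda u,v:((290+u/2.6)/1.25,(195+v/2.6)/1.25)
m=lambda x,y,z:[x/1e3,y/1e3,z/1e3]
E
python3 - <<'E'
from h import *
np.set_printoptions(precision=4,suppress=True)
t=lambda a,b:tri(a,b,"w1","scene")
print("leadR3",t(W(478,375),S(298,297)),t(W(90,317),S(200,468)),"crate",t(W(75,267),S(97,300)),t(W(67,127),S(32,288)))
e=262;b=m(-46,113+e*np.sin(.25),66+e*np.cos(.25))
w=[("w1",m(-100,110,45),W(478,375)),("w1",m(-100,110,0),W(462,338)),("w1",m(-63,92,45),W(425,432)),("w1",m(-63,92,0),W(415,395)),
("w1",m(-100,-110,45),W(90,317)),("w1",m(-100,-110,0),W(104,284)),("w1",m(-63,-92,45),W(113,378)),("w1",m(-63,-92,0),W(128,345))]
o=[("top",m(-100,110,45),T(282,222)),("scene",m(-100,110,45),S(298,297)),("top",m(-100,-110,45),T(318,503)),("scene",m(-100,-110,45),S(200,468)),("scene",b,S(404,22)),("top",b,T(407,30)),("scene",m(-46,-113,88),S(265,450)),("scene",m(-46,113,66),S(355,288))]
for z in(w,o,w+o):
    q,res=fit(z,[.5,-.05,-1.5]);print("bay",q,res.round(1).tolist())
c=[("w1",m(-33,88,185),W(526,127)),("w1",m(33,88,185),W(524,262)),("w1",m(33,-88,185),W(75,267)),("w1",m(-33,-88,185),W(67,127))]
c2=[("top",m(-36,88,185),T(58,292)),("top",m(36,88,185),T(145,266)),("top",m(36,-88,185),T(218,505)),("top",m(-36,-88,185),T(125,530))]
c3=[("scene",m(36,-88,185),S(97,300)),("scene",m(-36,-88,0),S(38,434)),("scene",m(36,-88,0),S(110,444))]
for z in(c,c2,c+c3,c+c2+c3):
    k,res=fit(z,[.5,.1,-1.4]);print("crate",k,res.round(1).tolist())
    R=np.array([[np.cos(q[2]),np.sin(q[2])],[-np.sin(q[2]),np.cos(q[2])]]);print("   in bay",R@(k[:2]-q[:2]),k[2]-q[2])
E
```

```text
leadR3 [ 0.5673 -0.0635  0.035 ] [ 0.3398 -0.0834  0.0392] crate [0.3421 0.0134 0.1778] [0.3279 0.0682 0.175 ]
bay [ 0.46   -0.1716 -1.4877] [[-2.3, 1.0], [-1.8, 0.7], [0.3, -1.1], [0.0, -2.4], [0.7, 0.4], [0.8, 0.0], [0.8, 0.7], [-0.0, -0.9]]
bay [ 0.4606 -0.1714 -1.4706] [[0.9, -0.2], [-1.0, -2.3], [1.5, -0.9], [0.4, -2.4], [-0.2, -1.2], [1.3, 2.3], [-0.4, 1.0], [-0.7, 0.5]]
bay [ 0.4605 -0.1712 -1.4784] [[-2.4, 0.4], [-1.9, 0.1], [0.4, -1.6], [0.1, -2.9], [0.4, 0.7], [0.6, 0.3], [0.8, 0.9], [-0.1, -0.7], [1.1, -0.4], [-0.7, -2.4], [1.2, -1.1], [0.1, -2.8], [0.4, -1.2], [1.7, 2.2], [-0.8, 0.7], [-0.4, 0.5]]
crate [ 0.4205  0.0651 -1.3023] [[2.7, -2.9], [-0.3, 5.5], [0.0, 5.2], [-1.5, -1.6]]
   in bay [-0.239 -0.018] 0.1760998328702934
crate [ 0.4165  0.0673 -1.3014] [[-1.6, -0.4], [1.0, -1.0], [1.1, 0.1], [-0.6, 1.4]]
   in bay [-0.2416 -0.0218] 0.17694823174037722
crate [ 0.4201  0.0659 -1.3062] [[2.7, -3.4], [-0.5, 5.1], [-0.3, 4.3], [-1.6, -2.6], [2.5, -2.3], [-1.7, -1.1], [0.4, 1.8]]
   in bay [-0.2399 -0.0183] 0.1721814376890769
crate [ 0.419   0.0671 -1.2965] [[2.0, -5.1], [-0.7, 3.5], [-0.6, 3.9], [-2.5, -3.0], [-1.7, -1.2], [0.9, -1.9], [1.3, -0.9], [-0.4, 0.5], [2.2, -2.2], [-2.1, -0.8], [0.2, 1.9]]
   in bay [-0.2411 -0.0193] 0.18188667995171892
```

```bash
python3 jog.py '[[0.085,0.0365,0.001,0,0,0,0],[0.085,0.0365,0.001,0,0,0,0],[0.085,0.0365,0.001,0,0,0,0],[0.085,0.0365,0.001,0,0,0,0],[0.085,0,0,0,0,-0.1,0],[0.085,0,0,0,0,-0.1,0],[0.085,0,0,0,0,-0.1,0],[0.085,0,0,0,0,-0.1,0],[0.085,0,0,0,0,-0.1,0],[0.085,0,0,0,0,-0.1,0]]'
python3 jog.py '[[0.085,0,0,0,0,-0.1,0],[0.085,0.0193,0,0.0230,0,0,0],[0.085,0.0193,0,0.0230,0,0,0],[0.085,0.0193,0,0.0230,0,0,0],[0.085,0.0193,0,0.0230,0,0,0],[0.085,0.0193,0,0.0230,0,0,0],[0.085,0,0,0,0,0,0]]'
cat > st.py <<'E'
from station import r, eyes, workorder, observe
import numpy as np
from scipy.spatial.transform import Rotation as Ro
np.set_printoptions(precision=4,suppress=True)
def state():
    o=observe();q=o["orientation"];M=Ro.from_quat(q,scalar_first=True).as_matrix();p=np.array(o["tcp_pos"])
    z=M[:,2];tilt=np.arctan2(np.hypot(z[0],z[1]),-z[2]);y=M[:,1];f=np.array([y[1],-y[0],0])
    lead=p+M@[-.011,0,.168]
    print("t",o["clock"],"tcp",p,"tilt %.3f yaw %.3f"%(tilt,np.arctan2(f[1],f[0])),"y_z %.3f"%y[2],"lead",lead,"F",np.round(o["wrist_force"],1),"q",np.round(o["qpos"],2))
    bay=np.array([.4605,-.1712]);a=-1.478;R=np.array([[np.cos(a),np.sin(a)],[-np.sin(a),np.cos(a)]])
    print("lead in bay",R@(lead[:2]-bay),"rel yaw %.3f"%(np.arctan2(f[1],f[0])-a))
    return o,M
if __name__=="__main__":state()
E
python3 st.py
```

```text
clock: 3.12
tcp_pos: [0.3617, 0.2599, 0.5467]
orientation: [0.237, 0.579, 0.759, -0.18]
wrist_force: [1.0, -0.1, -0.4]
opening: 0.0848
finger_force: 0.0
clock: 3.7
tcp_pos: [0.3603, 0.2583, 0.3918]
orientation: [0.271, 0.569, 0.747, -0.212]
wrist_force: [-0.4, -0.7, -0.2]
opening: 0.0847
finger_force: 0.0
t 3.7 tcp [0.3603 0.2583 0.3918] tilt 0.702 yaw -1.304 y_z -0.009 lead [0.3902 0.1453 0.2706] F [-0.4 -0.7 -0.2] q [ 0.73  0.29  1.79 -0.62  1.46  0.65]
lead in bay [-0.3217 -0.0407] rel yaw 0.174
```

```bash
python3 jog.py '[[0.085,0.0192,0.001,0.0228,0,0,0],[0.085,0.0192,0.001,0.0228,0,0,0],[0.085,0.0192,0.001,0.0228,0,0,0],[0.085,0.0192,0.001,0.0228,0,0,0],[0.085,0.0192,0.001,0.0228,0,0,0],[0.085,0.0192,0.001,0.0228,0,0,0],[0.085,0.0192,0.001,0.0228,0,0,0],[0.085,0.0192,0,0.0228,0,0,0],[0.085,0,0,0,0,0,0]]'; python3 st.py
```

```text
clock: 4.45
tcp_pos: [0.369, 0.2608, 0.1551]
orientation: [0.272, 0.569, 0.747, -0.21]
wrist_force: [0.2, 0.2, 0.6]
opening: 0.0853
finger_force: 0.0
t 4.45 tcp [0.369  0.2608 0.1551] tilt 0.701 yaw -1.304 y_z -0.004 lead [0.3994 0.148  0.0339] F [0.2 0.2 0.6] q [ 0.72  0.69  1.93 -0.75  1.02  1.01]
lead in bay [-0.3235 -0.0312] rel yaw 0.174
```

```bash
python3 jog.py '[[0.085,-0.0092,0,0.0077,0,0,0],[0.085,-0.0092,0,0.0077,0,0,0],[0.085,-0.0092,0,0.0077,0,0,0],[0.085,-0.0031,0,0.0026,0,0,0],[0.085,0,0,0,0,0,0]]'; python3 st.py;  python3 - <<'E'
from station import r, eyes, workorder, observe
import cv2
s=eyes.snapshot("wrist");cv2.imwrite("pics/w2.png",s["pixels"])
E
```

```text
clock: 4.87
tcp_pos: [0.3805, 0.2202, 0.1597]
orientation: [0.273, 0.571, 0.746, -0.208]
wrist_force: [0.5, -0.2, -0.1]
opening: 0.0847
finger_force: 0.0
t 4.8667 tcp [0.3805 0.2202 0.1597] tilt 0.700 yaw -1.307 y_z 0.001 lead [0.4111 0.1076 0.0383] F [ 0.5 -0.2 -0.1] q [ 0.64  0.67  1.98 -0.81  0.97  1.01]
lead in bay [-0.2822 -0.0233] rel yaw 0.171
```

View pics/w2.png

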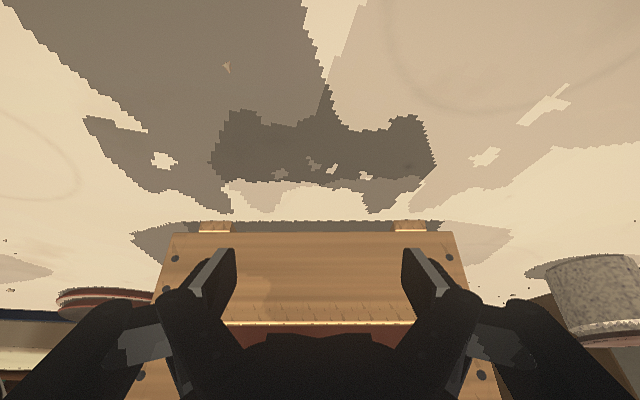

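The fingers are centred on the lowest board (tips at columns 220 and 418, board 173 to 452) and its lower edge is level in the image. Joint 4 is nearing its -0.96 limit, so I'll work out a reachable tool attitude along the way.

```bash
cat > kin.py <<'E'
import numpy as np
from scipy.optimize import least_squares
from scipy.spatial.transform import Rotation as Ro
D=[([1.221,.36,1.511,0,1.273,-.115],[.139,.583,.404]),([.73,.29,1.79,-.62,1.46,.65],[.3603,.2583,.3918]),([.72,.69,1.93,-.75,1.02,1.01],[.369,.2608,.1551]),([.64,.67,1.98,-.81,.97,1.01],[.3805,.2202,.1597])]
def fk(q,g):
    a1,h,l2,e,l3,d6=g
    R=Ro.from_euler("z",q[0]);A=R*Ro.from_euler("y",q[1]);B=A*Ro.from_euler("y",q[2])
    C=B*Ro.from_euler("z",q[3])*Ro.from_euler("y",q[4]);E=C*Ro.from_euler("z",q[5])
    return np.array([0,0,h])+R.apply([a1,0,0])+A.apply([0,0,l2])+B.apply([e,0,l3])+C.apply([0,0,d6]),E.as_matrix()
G=least_squares(lambda g:np.concatenate([fk(q,g)[0]-p for q,p in D]+[.02*(g-[0,.4,.4,0,.4,.1])]),[0,.4,.4,0,.4,.1]).x
lo=np.array([-2.97,-1.01,.21,-6,.2,-2.98]);hi=np.array([2.97,2.36,2.38,6,2.71,2.98])
def ik(p,M,q0=[.3,.7,2,-.8,1,1]):
    s=least_squares(lambda q:np.concatenate([(fk(q,G)[0]-p)*5,(fk(q,G)[1]-M).ravel()]),q0,bounds=(lo,hi));return s.x,s.cost
E
python3 - <<'E'
from kin import *
np.set_printoptions(precision=3,suppress=True)
print(G,[np.round(fk(q,G)[0]-p,3) for q,p in D])
M=fk(D[3][0],G)[1];print(M)
bay=np.array([.4605,-.1712]);a=-1.478
def pose(bx,by,rel,tilt,roll,off=0,zl=.033):
    ps=a+rel;f=np.array([np.cos(ps),np.sin(ps),0]);up=np.array([0,0,1.]);l=np.cross(up,f)
    z=np.cos(tilt)*-up+np.sin(tilt)*f;x=np.sin(tilt)*-up-np.cos(tilt)*f;y=np.cross(z,x)
    Mm=Ro.from_rotvec(roll*f).as_matrix()@np.c_[x,y,z]
    R=np.array([[np.cos(a),-np.sin(a)],[np.sin(a),np.cos(a)]])
    L=np.r_[bay+R@[bx,by]+off*l[:2],zl];return L-Mm@[-.011,0,.168],Mm
for (bx,by,rel) in[(-.2822,-.0233,.171),(-.2,-.01,.15),(-.12,0,0),(-.036,0,0)]:
  for tilt,roll in[(.7,0),(.55,0),(.45,0),(.55,.2),(.55,-.2),(.7,-.2),(.6,-.3),(.6,.3)]:
    p,Mm=pose(bx,by,rel,tilt,roll);q,c=ik(p,Mm);print(bx,tilt,roll,"q",q,"%.5f"%c)
E
```

```text
[-0.03   0.135  0.753  0.221  0.445  0.085] [array([ 0.065, -0.024,  0.008]), array([ 0.001, -0.001, -0.01 ]), array([ 0.006,  0.002, -0.001]), array([-0.003, -0.003,  0.003])]
[[-0.965 -0.201  0.169]
 [-0.262  0.74  -0.619]
 [-0.001 -0.642 -0.767]]
-0.2822 0.7 0 q [ 0.641  0.688  1.973 -0.816  0.965  2.592] 0.00000
-0.2822 0.55 0 q [ 0.579  0.639  1.984 -0.723  0.849  2.464] 0.00000
-0.2822 0.45 0 q [ 0.532  0.611  1.99  -0.641  0.777  2.356] 0.00000
-0.2822 0.55 0.2 q [ 0.61   0.647  2.065 -0.985  0.719  2.829] 0.00000
-0.2822 0.55 -0.2 q [ 0.552  0.654  1.907 -0.563  1.014  2.21 ] 0.00000
-0.2822 0.7 -0.2 q [ 0.613  0.699  1.905 -0.672  1.095  2.335] 0.00000
-0.2822 0.6 -0.3 q [ 0.561  0.682  1.871 -0.547  1.122  2.152] 0.00000
-0.2822 0.6 0.3 q [ 0.645  0.66   2.081 -1.083  0.747  2.98 ] 0.00210
-0.2 0.7 0 q [ 0.46   0.688  2.016 -0.95   0.884  2.577] 0.00000
-0.2 0.55 0 q [ 0.392  0.638  2.017 -0.835  0.771  2.416] 0.00000
-0.2 0.45 0 q [ 0.342  0.609  2.016 -0.731  0.705  2.281] 0.00000
-0.2 0.55 0.2 q [ 0.408  0.649  2.102 -1.151  0.637  2.828] 0.00000
-0.2 0.55 -0.2 q [ 0.379
[... 645 characters left out ...]
2] 0.00000
-0.12 0.6 -0.3 q [ 0.21   0.681  1.873 -0.655  1.063  2.06 ] 0.00000
-0.12 0.6 0.3 q [ 0.243  0.665  2.099 -1.296  0.657  2.98 ] 0.00111
-0.036 0.7 0 q [ 0.08   0.688  2.002 -1.102  0.807  2.494] 0.00000
-0.036 0.55 0 q [ 0.013  0.639  1.99  -0.938  0.702  2.283] 0.00000
-0.036 0.45 0 q [-0.035  0.612  1.979 -0.795  0.649  2.11 ] 0.00000
-0.036 0.55 0.2 q [ 0.005  0.648  2.076 -1.295  0.553  2.72 ] 0.00000
-0.036 0.55 -0.2 q [ 0.02   0.654  1.909 -0.756  0.892  2.021] 0.00000
-0.036 0.7 -0.2 q [ 0.081  0.697  1.929 -0.917  0.951  2.205] 0.00000
-0.036 0.6 -0.3 q [ 0.043  0.681  1.879 -0.754  1.     1.982] 0.00000
-0.036 0.6 0.3 q [ 0.027  0.667  2.108 -1.496  0.578  2.98 ] 0.00089
```

```bash
python3 jog.py '[[0.085,-0.004,0,-0.005,0,0.12,0],[0.085,0,0.016,0,0.1003,0,-0.0658],[0.085,0,0,0,0,0,0]]'; python3 st.py
```

```text
clock: 5.17
tcp_pos: [0.3986, 0.2272, 0.1658]
orientation: [0.191, 0.567, 0.771, -0.217]
wrist_force: [2.0, 1.0, -0.5]
opening: 0.085
finger_force: 0.0
t 5.1667 tcp [0.3986 0.2272 0.1658] tilt 0.587 yaw -1.304 y_z -0.119 lead [0.4098 0.1258 0.0319] F [ 2.   1.  -0.5] q [ 0.58  0.64  1.92 -0.63  0.99  0.74]
lead in bay [-0.3004 -0.023 ] rel yaw 0.174
```

```bash
python3 jog.py '[[0.085,-0.0084,-0.0025,0.0055,0,0,0],[0.085,-0.0084,-0.0025,0.0055,0,0,0],[0.085,-0.0025,0,0.0016,0,0,0],[0.085,-0.0025,0,0.0016,0,0,0]]'; python3 st.py;python3 jog.py '[[0.085,-0.0033,0,0.0022,0,0,0],[0.085,-0.0033,0,0.0022,0,0,0],[0.085,-0.0033,0,0.0022,0,0,0]]'; python3 st.py
```

```text
clock: 5.5
tcp_pos: [0.3964, 0.1983, 0.1652]
orientation: [0.192, 0.567, 0.77, -0.22]
wrist_force: [0.1, 0.6, -0.7]
opening: 0.0847
finger_force: 0.0
t 5.5 tcp [0.3964 0.1983 0.1652] tilt 0.592 yaw -1.306 y_z -0.121 lead [0.4073 0.0962 0.0318] F [ 0.1  0.6 -0.7] q [ 0.53  0.63  1.96 -0.67  0.95  0.74]
lead in bay [-0.2711 -0.0282] rel yaw 0.172
clock: 5.75
tcp_pos: [0.4005, 0.1888, 0.1653]
orientation: [0.192, 0.568, 0.77, -0.218]
wrist_force: [-3.8, 9.7, 6.1]
opening: 0.0849
finger_force: 5.2
t 5.75 tcp [0.4005 0.1888 0.1653] tilt 0.589 yaw -1.305 y_z -0.118 lead [0.4117 0.0872 0.0315] F [-3.8  9.7  6.1] q [ 0.51  0.63  1.97 -0.68  0.93  0.73]
lead in bay [-0.2618 -0.0247] rel yaw 0.173
```

```bash
python3 jog.py '[[0.085,-0.0042,0,0.0027,0,0,0],[0.085,-0.0042,0,0.0027,0,0,0],[0.085,-0.0042,0,0.0027,0,0,0],[0.085,-0.0042,0,0.0027,0,0,0],[0.085,-0.0042,0,0.0027,0,0,0]]'; python3 st.py;python3 jog.py '[[0.085,-0.0042,0,0.0027,0,0,0],[0.085,-0.0042,0,0.0027,0,0,0],[0.085,-0.0042,0,0.0027,0,0,0],[0.085,-0.0042,0,0.0027,0,0,0],[0.085,-0.0042,0,0.0027,0,0,0]]'; python3 st.py
```

```text
clock: 6.17
tcp_pos: [0.4075, 0.1649, 0.1654]
orientation: [0.192, 0.567, 0.771, -0.217]
wrist_force: [-1.7, 8.2, 3.4]
opening: 0.0849
finger_force: 4.4
t 6.1667 tcp [0.4075 0.1649 0.1654] tilt 0.588 yaw -1.304 y_z -0.117 lead [0.4189 0.0634 0.0316] F [-1.7  8.2  3.4] q [ 0.46  0.62  1.99 -0.72  0.91  0.72]
lead in bay [-0.2374 -0.0197] rel yaw 0.174
clock: 6.58
tcp_pos: [0.414, 0.1407, 0.1654]
orientation: [0.192, 0.567, 0.771, -0.217]
wrist_force: [-1.5, 7.0, 1.2]
opening: 0.0847
finger_force: 3.8
t 6.5833 tcp [0.414  0.1407 0.1654] tilt 0.588 yaw -1.304 y_z -0.117 lead [0.4253 0.0392 0.0316] F [-1.5  7.   1.2] q [ 0.41  0.62  2.01 -0.75  0.88  0.71]
lead in bay [-0.2127 -0.0155] rel yaw 0.174
```

```bash
cat > look.py <<'E'
import sys,cv2,numpy as np
from station import r, eyes, workorder, observe
a=eyes.snapshot("top")["pixels"][150:290,300:430];b=eyes.snapshot("scene")["pixels"][210:365,285:450]
a=cv2.resize(a,(390,420),interpolation=cv2.INTER_CUBIC);b=cv2.resize(b,(447,420),interpolation=cv2.INTER_CUBIC)[:,:405]
cv2.imwrite(sys.argv[1],np.hstack([a,b]))
E
python3 look.py pics/m1.png
```

```text
(no output)
```

View pics/m1.png

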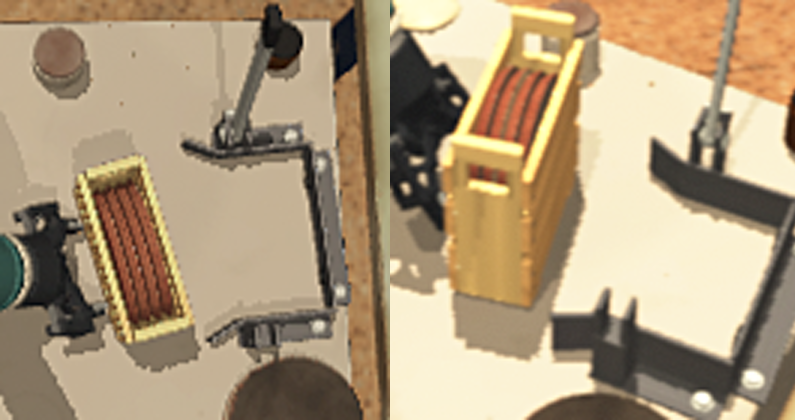

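The crate is still upright and about 50 mm further on. Its rim corners in the top half are at about (78,175), (142,157), (190,330) and (128,343), and the bay mouth is clear ahead.

```bash
python3 - <<'E'
from h import *
np.set_printoptions(precision=4,suppress=True)
U=lambda u,v:(300+u/3,150+v/3)
c=[("top",m(-36,88,185),U(78,175)),("top",m(36,88,185),U(142,157)),("top",m(36,-88,185),U(190,330)),("top",m(-36,-88,185),U(128,343))]
V=lambda u,v:(285+(u-390)/2.71,210+v/2.71)
c3=[("scene",m(36,-88,185),V(523,155)),("scene",m(-36,-88,0),V(453,290)),("scene",m(36,-88,0),V(530,303))]
q=[.4605,-.1712,-1.478]
for z in(c,c+c3):
    k,res=fit(z,[.45,.02,-1.3])
    R=np.array([[np.cos(q[2]),np.sin(q[2])],[-np.sin(q[2]),np.cos(q[2])]]);print(k,"in bay",R@(k[:2]-q[:2]),k[2]-q[2],res.round(1).tolist())
E
```

```text
[ 0.43    0.0144 -1.3216] in bay [-0.1876 -0.0132] 0.15637104298829962 [[-0.8, -0.2], [0.9, -0.4], [1.4, -0.6], [-1.5, 1.6]]
[ 0.433   0.0124 -1.2965] in bay [-0.1854 -0.0104] 0.1815279991340808 [[-0.8, -0.7], [0.8, -1.5], [2.7, -2.2], [-0.0, 0.7], [0.7, -1.2], [-3.3, 0.8], [-1.7, 2.7]]
```

```bash
python3 jog.py '[[0.085,-0.0042,0,0.0027,0,0,0],[0.085,-0.0042,0,0.0027,0,0,0],[0.085,-0.0042,0,0.0027,0,0,0],[0.085,-0.0042,0,0.0027,0,0,0]]'; python3 st.py;python3 jog.py '[[0.085,-0.0069,0.0023,0.0042,0.0094,0.0021,0.0143],[0.085,-0.0069,0.0023,0.0042,0.0094,0.0021,0.0143],[0.085,-0.0069,0.0023,0.0042,0.0094,0.0021,0.0143],[0.085,-0.0069,0.0023,0.0042,0.0094,0.0021,0.0143],[0.085,-0.0069,0.0023,0.0042,0.0094,0.0021,0.0143]]'; python3 st.py
```

```text
clock: 7.02
tcp_pos: [0.4191, 0.1213, 0.1655]
orientation: [0.192, 0.567, 0.771, -0.218]
wrist_force: [-0.6, 6.6, -1.2]
opening: 0.0854
finger_force: 3.3
t 7.0167 tcp [0.4191 0.1213 0.1655] tilt 0.589 yaw -1.304 y_z -0.118 lead [0.4303 0.0196 0.0318] F [-0.6  6.6 -1.2] q [ 0.37  0.62  2.02 -0.78  0.86  0.69]
lead in bay [-0.1928 -0.0124] rel yaw 0.174
clock: 7.43
tcp_pos: [0.4398, 0.0846, 0.1655]
orientation: [0.182, 0.6, 0.745, -0.226]
wrist_force: [-1.0, 7.4, -1.3]
opening: 0.0851
finger_force: 3.5
t 7.4333 tcp [0.4398 0.0846 0.1655] tilt 0.589 yaw -1.391 y_z -0.119 lead [ 0.4422 -0.0177  0.0317] F [-1.   7.4 -1.3] q [ 0.27  0.62  1.99 -0.77  0.87  0.67]
lead in bay [-0.1546 -0.004 ] rel yaw 0.087
```

```bash
python3 jog.py '[[0.085,-0.0069,0.0023,0.0042,0.0094,0.0021,0.0143],[0.085,-0.0069,0.0023,0.0042,0.0094,0.0021,0.0143],[0.085,-0.0069,0.0023,0.0042,0.0094,0.0021,0.0143],[0.085,-0.0069,0.0023,0.0042,0.0094,0.0021,0.0143],[0.085,-0.0069,0.0023,0.0042,0.0094,0.0021,0.0143]]'; python3 st.py; python3 look.py pics/m2.png
```

```text
clock: 7.85
tcp_pos: [0.4572, 0.0463, 0.1655]
orientation: [0.172, 0.632, 0.719, -0.234]
wrist_force: [-0.8, 7.4, 1.6]
opening: 0.0852
finger_force: 3.7
t 7.85 tcp [0.4572 0.0463 0.1655] tilt 0.589 yaw -1.477 y_z -0.119 lead [ 0.4507 -0.0557  0.0317] F [-0.8  7.4  1.6] q [ 0.18  0.63  1.97 -0.77  0.88  0.65]
lead in bay [-0.1159  0.0009] rel yaw 0.001
```

View pics/m2.png

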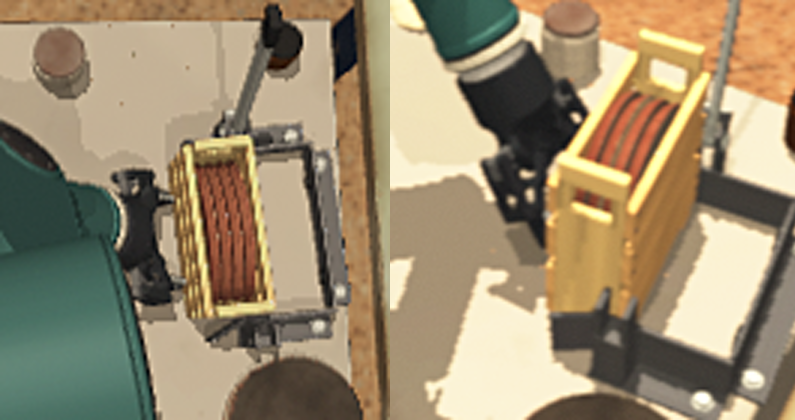

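The crate is upright, square to the bay and entering between the cheeks (rim at (182,145) to (272,305) in the top half), and the bar is still raised. I'll push it straight in.

```bash
python3 jog.py '[[0.085,-0.005,0,0.0033,0,0,0],[0.085,-0.005,0,0.0033,0,0,0],[0.085,-0.005,0,0.0033,0,0,0],[0.085,-0.005,0,0.0033,0,0,0],[0.085,-0.005,0,0.0033,0,0,0],[0.085,-0.005,0,0.0033,0,0,0]]'; python3 st.py;python3 jog.py '[[0.085,-0.005,0,0.0033,0,0,0],[0.085,-0.005,0,0.0033,0,0,0],[0.085,-0.005,0,0.0033,0,0,0],[0.085,-0.005,0,0.0033,0,0,0],[0.085,-0.005,0,0.0033,0,0,0]]'; python3 st.py
```

```text
clock: 8.45
tcp_pos: [0.4601, 0.0109, 0.1656]
orientation: [0.172, 0.631, 0.719, -0.234]
wrist_force: [-0.2, 9.2, 3.6]
opening: 0.085
finger_force: 4.6
t 8.45 tcp [0.4601 0.0109 0.1656] tilt 0.589 yaw -1.476 y_z -0.119 lead [ 0.4537 -0.0913  0.0319] F [-0.2  9.2  3.6] q [ 0.11  0.62  1.99 -0.82  0.85  0.63]
lead in bay [-0.0802  0.0007] rel yaw 0.002
clock: 8.87
tcp_pos: [0.4628, -0.0189, 0.1655]
orientation: [0.172, 0.631, 0.719, -0.234]
wrist_force: [-0.3, 9.9, 4.5]
opening: 0.085
finger_force: 5.0
t 8.8667 tcp [ 0.4628 -0.0189  0.1655] tilt 0.589 yaw -1.476 y_z -0.119 lead [ 0.4564 -0.1211  0.0319] F [-0.3  9.9  4.5] q [ 0.05  0.62  2.   -0.85  0.82  0.61]
lead in bay [-0.0503  0.0006] rel yaw 0.002
```

```bash
python3 jog.py '[[0.085,-0.0042,0,0.0027,0,0,0],[0.085,-0.0042,0,0.0027,0,0,0],[0.085,-0.0042,0,0.0027,0,0,0],[0.085,-0.0025,0,0.0016,0,0,0]]'; python3 st.py;python3 jog.py '[[0.085,-0.0017,0,0.0011,0,0,0],[0.085,-0.0017,0,0.0011,0,0,0]]'; python3 st.py
```

```text
clock: 9.2
tcp_pos: [0.4644, -0.037, 0.1656]
orientation: [0.172, 0.631, 0.719, -0.234]
wrist_force: [-0.5, 8.2, 2.7]
opening: 0.0851
finger_force: 4.5
t 9.2 tcp [ 0.4644 -0.037   0.1656] tilt 0.590 yaw -1.476 y_z -0.120 lead [ 0.4579 -0.1391  0.0319] F [-0.5  8.2  2.7] q [ 0.01  0.62  2.   -0.88  0.8   0.59]
lead in bay [-0.0322  0.0004] rel yaw 0.002
clock: 9.37
tcp_pos: [0.4645, -0.0386, 0.1657]
orientation: [0.171, 0.633, 0.719, -0.232]
wrist_force: [-5.5, 50.3, 29.0]
opening: 0.0846
finger_force: 25.2
t 9.3667 tcp [ 0.4645 -0.0386  0.1657] tilt 0.584 yaw -1.477 y_z -0.116 lead [ 0.4583 -0.1401  0.0315] F [-5.5 50.3 29. ] q [ 0.    0.62  2.   -0.88  0.8   0.59]
lead in bay [-0.0312  0.0007] rel yaw 0.001
```

```bash
python3 jog.py '[[0.085,0,0,0,0,0,0],[0.085,0,0,0,0,0,0]]'; python3 st.py; python3 look.py pics/m3.png
```

```text
clock: 9.53
tcp_pos: [0.4644, -0.0383, 0.1658]
orientation: [0.171, 0.632, 0.719, -0.232]
wrist_force: [-3.5, 33.5, 16.9]
opening: 0.0852
finger_force: 16.7
t 9.5333 tcp [ 0.4644 -0.0383  0.1658] tilt 0.585 yaw -1.476 y_z -0.116 lead [ 0.4582 -0.1398  0.0317] F [-3.5 33.5 16.9] q [ 0.01  0.62  2.   -0.88  0.8   0.59]
lead in bay [-0.0314  0.0006] rel yaw 0.002
```

View pics/m3.png

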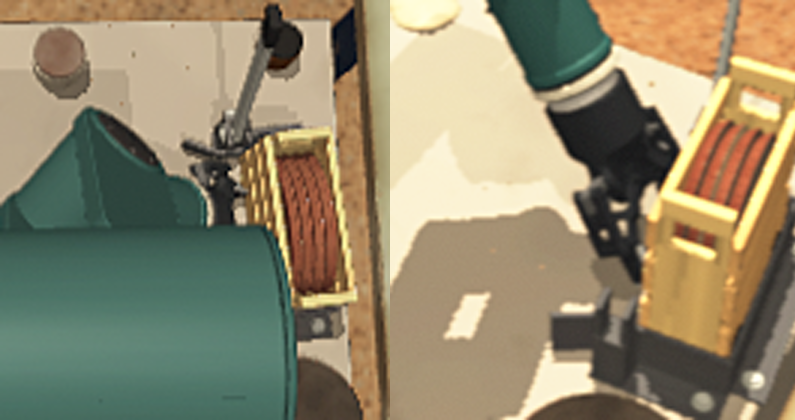

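The crate sits against the back stop (the force rose sharply and the rim is parallel to the stop), and the bar is still raised. I'll back off, rise and set the tool upright.

```bash
python3 jog.py '[[0.085,0.0042,0,-0.0027,0,0,0],[0.085,0.0125,0,-0.0082,0,0,0],[0.085,0.0209,0,-0.0137,0,0,0],[0.085,0.0209,0,-0.0137,0,0,0],[0.085,0.0209,0,-0.0137,0,0,0],[0.085,0,0,0,0,0,0]]'; python3 st.py
python3 jog.py '[[0.0,-0.0218,-0.0048,-0.0332,0,0,0],[0.0,-0.0218,-0.0048,-0.0332,0,0,0],[0.0,-0.0218,-0.0048,-0.0332,0,0,0],[0.0,-0.0218,-0.0048,-0.0332,0,0,0],[0.0,-0.0218,-0.0048,-0.0332,-0.1003,0,0.0658],[0,0,0,-0.035,0,0.117,0],[0,0,0,-0.035,0,0.117,0],[0,0,0,-0.035,0,0.117,0],[0,0,0,-0.035,0,0.117,0],[0,0,0,-0.035,0,0.117,0]]' 20; python3 st.py
python3 - <<'E'
from h import *
U=lambda u,v:(300+u/3,150+v/3)
c=[("top",m(-36,88,185),U(272,140)),("top",m(36,88,185),U(330,128)),("top",m(36,-88,185),U(355,297)),("top",m(-36,-88,185),U(300,305))]
k,res=fit(c,[.45,-.1,-1.5]);q=[.4605,-.1712,-1.478]
R=np.array([[np.cos(q[2]),np.sin(q[2])],[-np.sin(q[2]),np.cos(q[2])]]);print(k,"in bay",R@(k[:2]-q[:2]),k[2]-q[2],res.round(1).tolist())
E
```

```text
clock: 10.13
tcp_pos: [0.4559, 0.0559, 0.1656]
orientation: [0.173, 0.63, 0.72, -0.234]
wrist_force: [0.9, 0.8, -0.5]
opening: 0.0847
finger_force: 0.0
t 10.1333 tcp [0.4559 0.0559 0.1656] tilt 0.590 yaw -1.474 y_z -0.120 lead [ 0.4497 -0.0463  0.0319] F [ 0.9  0.8 -0.5] q [ 0.2   0.63  1.97 -0.76  0.89  0.66]
lead in bay [-0.1254  0.0008] rel yaw 0.004
clock: 10.97
tcp_pos: [0.4496, 0.1115, 0.5299]
orientation: [-0.004, 0.672, 0.74, 0.003]
wrist_force: [-0.3, -0.4, -1.2]
opening: -0.0003
finger_force: 0.0
t 10.9667 tcp [0.4496 0.1115 0.5299] tilt 0.010 yaw -1.475 y_z -0.000 lead [0.4505 0.1022 0.3618] F [-0.3 -0.4 -1.2] q [ 0.09  0.06  1.6   0.01  1.49 -0.01]
lead in bay [-0.2732  0.0153] rel yaw 0.003
[ 0.46090493 -0.1666551  -1.43617398] in bay [-0.00448782  0.00082434] 0.041826024262757944 [[-2.8, -1.6], [1.2, -1.0], [4.2, 0.7], [-1.3, 1.8]]
```

```bash
python3 jog.py '[[0,0,0,-0.03,0,0,0],[0,0,0,-0.03,0,0,0],[0,0,0,-0.03,0,0,0],[0,-0.0263,0.0249,0,0,0,0],[0,-0.0263,0.0249,0,0,0,0],[0,-0.0263,0.0249,0,0,0,0],[0,-0.0263,0.0249,0,0,0,0],[0,-0.0263,0.0249,0,0,0,0],[0,-0.0263,0.0249,0,0,0,0],[0,-0.0263,0.0249,0,0,0,0]]'; python3 jog.py '[[0,-0.0263,0.0249,0,0,0,0],[0,-0.0263,0.0249,0,0,0,0],[0,0,0,0,0,0,0]]';python3 st.py
python3 - <<'E'
from h import *
from station import r, eyes, workorder, observe
import cv2
s=eyes.snapshot("top");cv2.imwrite("pics/t4.png",s["pixels"])
# bar grip: darkest-blob check vs model prediction
e=240;b=place([.4605,-.1712,-1.478],m(-46,113+e*np.sin(.25),66+e*np.cos(.25)))
print(b,[proj(n,b).round(1).tolist() for n in("top","scene")])
E
```

```text
clock: 11.8
tcp_pos: [0.6422, -0.0585, 0.6162]
orientation: [-0.003, 0.674, 0.739, 0.0]
wrist_force: [0.0, 0.1, 1.0]
opening: 0.0001
finger_force: 0.0
clock: 12.05
tcp_pos: [0.6996, -0.1095, 0.6125]
orientation: [-0.003, 0.675, 0.738, -0.001]
wrist_force: [-1.5, 0.2, -1.4]
opening: -0.0001
finger_force: 0.0
t 12.05 tcp [ 0.6996 -0.1095  0.6125] tilt 0.006 yaw -1.482 y_z -0.004 lead [ 0.6998 -0.12    0.4445] F [-1.5  0.2 -1.4] q [-0.25  0.44  0.9   0.    1.81 -0.34]
lead in bay [-0.0288  0.243 ] rel yaw -0.004
[[ 0.62787279 -0.10942491  0.29853898]] [[[391.1, 158.2]], [[420.5, 166.4]]]
```

```bash
python3 jog.py '[[0,0.0012,0,0.0335,0,0,0],[0,0.0012,0,0.0335,0,0,0],[0,0.0012,0,0.0335,0,0,0],[0,0.0012,0,0.0335,0,0,0],[0,0.0012,0,0.0335,0,0,0],[0,0,0,0,0,0,0]]';python3 st.py
python3 jog.py '[[0,0,-0.01,0,0,0,0],[0,0,-0.01,0,0,0,0],[0,0,-0.01,0,0,0,0],[0,0,-0.01,0,0,0,0],[0,0,-0.01,0,0,0,0],[0,0,-0.01,0,0,0,0]]';python3 st.py
```

```text
clock: 12.6
tcp_pos: [0.692, -0.0961, 0.4414]
orientation: [-0.008, 0.673, 0.74, -0.002]
wrist_force: [-1.9, 0.4, -1.2]
opening: 0.0001
finger_force: 0.0
t 12.6 tcp [ 0.692  -0.0961  0.4414] tilt 0.018 yaw -1.477 y_z -0.015 lead [ 0.6905 -0.1056  0.2733] F [-1.9  0.4 -1.2] q [-0.24  0.48  1.22  0.    1.46 -0.33]
lead in bay [-0.044  0.235] rel yaw 0.001
clock: 13.1
tcp_pos: [0.6375, -0.103, 0.4569]
orientation: [0.005, 0.673, 0.739, 0.006]
wrist_force: [6.2, 5.3, 26.6]
opening: -0.0002
finger_force: 13.8
t 13.1 tcp [ 0.6375 -0.103   0.4569] tilt 0.016 yaw -1.477 y_z 0.016 lead [ 0.6411 -0.1134  0.2889] F [ 6.2  5.3 26.6] q [-0.27  0.38  1.34  0.01  1.4  -0.36]
lead in bay [-0.0408  0.1852] rel yaw 0.001
```

The tip rode up with an upward force, so the knuckle probably caught the bar's end. I'll back off, tilt the tool so the fingertips lead, and push again.

```bash
python3 jog.py '[[0,0,0.01,-0.004,0,0,0],[0,0,0.033,0,0,0,0],[0,0,0.033,0,0,0,0],[0,0,0.033,0,0,0,0],[0,0,0.025,0,0.1,0,0],[0,0,0,0,0.1,0,0],[0,0,0,0,0.1,0,0],[0,0,0,0,0.1,0,0],[0,0,0,0,0.1,0,0],[0,0,0,0,0,0,0]]';python3 - <<'E'
from st import *
o,M=state();tip=np.array(o["tcp_pos"])+M@[0,0,.1734];bay=np.array([.4605,-.1712]);a=-1.478
R=np.array([[np.cos(a),np.sin(a)],[-np.sin(a),np.cos(a)]]);print("tip bay",R@(tip[:2]-bay),tip[2]);print(M)
from h import place,proj,m
import cv2
s=eyes.snapshot("scene")["pixels"];s0=cv2.imread("pics/scene0.png")
for th in(-.0,.1,.2,.3):
    b=place([.4605,-.1712,-1.478],m(-46,113+240*np.sin(.25-th),66+240*np.cos(.25-th)));u,v=proj("scene",b)[0].astype(int)
    print(th,u,v,"now",s[v-2:v+3,u-1:u+2].mean().round(),"start",s0[v-2:v+3,u-1:u+2].mean().round())
E
```

```text
clock: 13.93
tcp_pos: [0.7694, -0.0907, 0.453]
orientation: [-0.17, 0.651, 0.716, -0.183]
wrist_force: [-0.5, -0.2, -0.1]
opening: -0.0
finger_force: 0.0
t 13.9333 tcp [ 0.7694 -0.0907  0.453 ] tilt 0.505 yaw -1.474 y_z -0.484 lead [ 0.6895 -0.1085  0.3059] F [-0.5 -0.2 -0.1] q [-0.17  0.77  0.72 -0.15  2.14 -0.32]
lead in bay [-0.0413  0.2338] rel yaw 0.004
tip bay [-0.0523  0.2312] 0.3012514877310939
[[-0.0933  0.8712 -0.482 ]
 [ 0.9956  0.0843 -0.0404]
 [ 0.0054 -0.4837 -0.8752]]
-0.0 420 166 now 23.0 start 23.0
0.1 417 169 now 40.0 start 41.0
0.2 414 174 now 94.0 start 93.0
0.3 410 179 now 100.0 start 99.0
```

```bash
python3 jog.py '[[0,0,0.0106,0.0193,0,0,0],[0,0,-0.00875,0.00484,0,0,0],[0,0,-0.00875,0.00484,0,0,0],[0,0,-0.00875,0.00484,0,0,0],[0,0,-0.00875,0.00484,0,0,0]]';python3 st.py; python3 jog.py '[[0,0,-0.00875,0.00484,0,0,0],[0,0,-0.00875,0.00484,0,0,0]]';python3 st.py
```

```text
clock: 14.4
tcp_pos: [0.7285, -0.0945, 0.4328]
orientation: [-0.166, 0.653, 0.717, -0.179]
wrist_force: [2.3, -0.1, 2.8]
opening: 0.0005
finger_force: 2.2
t 14.4 tcp [ 0.7285 -0.0945  0.4328] tilt 0.494 yaw -1.475 y_z -0.474 lead [ 0.6501 -0.1122  0.2848] F [ 2.3 -0.1  2.8] q [-0.19  0.7   0.9  -0.14  2.02 -0.31]
lead in bay [-0.0412  0.1943] rel yaw 0.003
clock: 14.57
tcp_pos: [0.7086, -0.0964, 0.433]
orientation: [-0.166, 0.653, 0.717, -0.179]
wrist_force: [0.9, -0.8, 1.3]
opening: -0.0003
finger_force: 0.2
t 14.5667 tcp [ 0.7086 -0.0964  0.433 ] tilt 0.493 yaw -1.475 y_z -0.474 lead [ 0.6303 -0.1141  0.285 ] F [ 0.9 -0.8  1.3] q [-0.2   0.67  0.96 -0.14  1.98 -0.32]
lead in bay [-0.0411  0.1744] rel yaw 0.003
```

```bash
python3 jog.py '[[0,0,-0.00875,0.00484,0,0,0],[0,0,-0.00875,0.00484,0,0,0],[0,0,-0.00875,0.00484,0,0,0],[0,0,-0.00875,0.00484,0,0,0],[0,0,-0.00875,0.00484,0,0,0],[0,0,-0.00875,0.00484,0,0,0]]';python3 st.py; python3 jog.py '[[0,0,-0.00875,0.00484,0,0,0],[0,0,-0.00875,0.00484,0,0,0],[0,0,-0.00875,0.00484,0,0,0],[0,0,-0.00875,0.00484,0,0,0]]';python3 st.py
```

```text
clock: 15.07
tcp_pos: [0.6487, -0.1019, 0.4326]
orientation: [-0.166, 0.653, 0.717, -0.179]
wrist_force: [1.1, -0.6, -0.2]
opening: 0.0
finger_force: 0.0
t 15.0667 tcp [ 0.6487 -0.1019  0.4326] tilt 0.493 yaw -1.475 y_z -0.474 lead [ 0.5704 -0.1196  0.2846] F [ 1.1 -0.6 -0.2] q [-0.22  0.57  1.14 -0.15  1.9  -0.33]
lead in bay [-0.0412  0.1142] rel yaw 0.003
clock: 15.4
tcp_pos: [0.6088, -0.1056, 0.4322]
orientation: [-0.166, 0.653, 0.717, -0.179]
wrist_force: [0.1, -0.0, 0.4]
opening: -0.0001
finger_force: 0.0
t 15.4 tcp [ 0.6088 -0.1056  0.4322] tilt 0.494 yaw -1.475 y_z -0.474 lead [ 0.5305 -0.1233  0.2842] F [ 0.1 -0.   0.4] q [-0.24  0.51  1.24 -0.16  1.85 -0.34]
lead in bay [-0.0412  0.0741] rel yaw 0.003
```

```bash
python3 jog.py '[[0,0,-0.017,-0.031,0,0,0],[0,0,-0.017,-0.031,0,0,0],[0,0,-0.017,-0.031,0,0,0],[0,0.03,0,0,0,0,0],[0,0.03,0,0,0,0,0],[0,0.03,0,0,0,0,0],[0,0.03,0,0,0,0,0],[0,0.03,0,0,0,0,0],[0,0.03,0,0,0,0,0],[0,0,0,0,0,0,0]]';python3 - <<'E'
from st import *
state()
from h import place,proj,m
import cv2
q=[.4605,-.1712,-1.478]
for n,ref in(("scene","pics/scene0.png"),("top","pics/top0.png")):
  s=eyes.snapshot(n)["pixels"];cv2.imwrite(f"pics/{n}5.png",s);s0=cv2.imread(ref)
  for th in(0,.25,1.2,1.6,1.7,1.82):
   for L in(120,240):
    b=place(q,m(-46,113+L*np.sin(.25-th),66+L*np.cos(.25-th)));u,v=proj(n,b)[0].round().astype(int)
    print(n,th,L,(u,v),"now",s[v-1:v+2,u-1:u+2].mean((0,1)).round().astype(int),"start",s0[v-1:v+2,u-1:u+2].mean((0,1)).round().astype(int))
E
```

```text
clock: 16.23
tcp_pos: [0.5913, 0.0775, 0.5393]
orientation: [-0.167, 0.651, 0.719, -0.178]
wrist_force: [-0.1, 0.0, 0.8]
opening: -0.0
finger_force: 0.0
t 16.2333 tcp [0.5913 0.0775 0.5393] tilt 0.494 yaw -1.469 y_z -0.474 lead [0.513  0.06   0.3913] F [-0.1  0.   0.8] q [ 0.02  0.43  1.14 -0.03  2.07 -0.08]
lead in bay [-0.2254  0.0737] rel yaw 0.009
scene 0 120 (np.int64(411), np.int64(215)) now [ 98 159 230] start [120 138 145]
scene 0 240 (np.int64(420), np.int64(166)) now [ 84 108 121] start [22 24 24]
scene 0.25 120 (np.int64(408), np.int64(221)) now [ 98 159 227] start [120 147 170]
scene 0.25 240 (np.int64(413), np.int64(177)) now [ 81 105 118] start [ 80 103 116]
scene 1.2 120 (np.int64(392), np.int64(264)) now [200 241 252] start [204 239 250]
scene 1.2 240 (np.int64(377), np.int64(269)) now [127 158 180] start [207 238 249]
scene 1.6 120 (np.int64(387), np.int64(283)) now [144 226 245] start [199 236 248]
scene 1.6 240 (np.int64(368), np.int64(313)) now [115 145 166] start [209 240 250]
scene 1.7 120 (np.int64(387), np.int64(288)) now [ 89 158 199] start [202 237 248]
scen
[... 494 characters left out ...]
(395), np.int64(179)) now [161 189 207] start [143 171 189]
top 1.2 120 (np.int64(387), np.int64(220)) now [ 83 136 169] start [141 170 189]
top 1.2 240 (np.int64(397), np.int64(252)) now [100 149 175] start [127 152 170]
top 1.6 120 (np.int64(385), np.int64(228)) now [140 177 198] start [143 170 188]
top 1.6 240 (np.int64(392), np.int64(264)) now [ 91 101 109] start [77 86 93]
top 1.7 120 (np.int64(385), np.int64(228)) now [140 177 198] start [143 170 188]
top 1.7 240 (np.int64(391), np.int64(266)) now [64 76 85] start [ 73  89 100]
top 1.82 120 (np.int64(384), np.int64(229)) now [175 193 201] start [144 171 188]
top 1.82 240 (np.int64(389), np.int64(266)) now [41 45 49] start [ 78  95 106]
```

```bash
python3 - <<'E'
from h import *
import cv2
q=[.4605,-.1712,-1.478];s=cv2.imread("pics/scene5.png").mean(2)
for L in(110,150,180,200,230,240,250):
  row=[]
  for th in np.arange(1.66,1.94,.02):
    b=place(q,m(-46,113+L*np.sin(.25-th),66+L*np.cos(.25-th)));u,v=proj("scene",b)[0]
    row.append(int(cv2.getRectSubPix(s.astype(np.float32),(1,1),(float(u),float(v)))[0,0]))
  print(L,row)
E
```

```text
110 [209, 179, 155, 153, 153, 153, 152, 148, 143, 139, 137, 136, 138, 139, 140]
150 [127, 128, 130, 132, 131, 130, 133, 148, 167, 178, 178, 166, 162, 163, 152]
180 [183, 222, 239, 246, 248, 250, 249, 243, 231, 208, 178, 142, 123, 130, 165]
200 [164, 195, 227, 242, 248, 250, 249, 246, 234, 205, 168, 140, 122, 117, 118]
230 [145, 167, 201, 213, 103, 41, 43, 42, 39, 35, 31, 26, 22, 20, 27]
240 [130, 136, 62, 40, 46, 46, 47, 45, 42, 36, 32, 25, 22, 21, 27]
250 [53, 39, 42, 44, 46, 47, 47, 47, 42, 35, 23, 20, 21, 24, 35]
```

```bash
python3 - <<'E'
from h import *
import cv2
q=[.4605,-.1712,-1.478];s=cv2.imread("pics/scene5.png").mean(2);s1=cv2.imread("pics/scene0.png").mean(2)
for th in(1.70,1.76,1.82):
  P=[]
  for L in(218,262):
    for d in(-13.5,13.5):
      for x in(-6.5,6.5):
        c,sn=np.cos(.25-th),np.sin(.25-th);P.append(m(-46+x,113+L*sn-d*c,66+L*c+d*sn))
  h=cv2.convexHull(proj("scene",place(q,P)).astype(np.float32))[:,0]
  M=np.zeros((400,640),np.uint8);cv2.fillConvexPoly(M,(h*16).round().astype(int),1,shift=4)
  print(th,"top rows",{u:int(np.argmax(M[:,u])) for u in range(356,376,2) if M[:,u].any()},"mean in hull",s[M>0].mean().round(1))
print("dark tops",{u:int(300+np.argmax(s[300:350,u]<70)) for u in range(350,382,2)})
E
```

```text
1.7 top rows {360: 323, 362: 319, 364: 316, 366: 312, 368: 309, 370: 310, 372: 311, 374: 311} mean in hull 111.3
1.76 top rows {360: 327, 362: 324, 364: 320, 366: 317, 368: 314, 370: 315, 372: 316, 374: 316} mean in hull 81.9
1.82 top rows {360: 332, 362: 328, 364: 324, 366: 321, 368: 319, 370: 320, 372: 320} mean in hull 58.2
dark tops {350: 327, 352: 327, 354: 327, 356: 327, 358: 327, 360: 327, 362: 324, 364: 322, 366: 322, 368: 323, 370: 324, 372: 328, 374: 326, 376: 332, 378: 333, 380: 332}
```

```bash
python3 -c "
from station import r, eyes, workorder, observe
print(workorder.sign_off())"
```

```text
the job is handed in; nothing more can be done
None
```

The crate is home against the back stop and the keeper bar has dropped level into its fork behind it. The job was handed in with the arm clear at about 16 s of the 64 s allowed; the sign-off returned no verdict.

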